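# Take the green-capped sample vial out of the incubator block

### The job

Lift the green-capped vial straight up out of its well in the aluminium incubator block, keep it upright, and set it down gently (do not drop it) standing in the round orange cooling cup. Leave the blue-capped and the yellow-capped vials in their wells.

Things in the scene. Friction and masses are not known exactly. Their poses are not given: they have to be found in the camera images.
- vial_green_center (a point): Centre (half-way up) of the vial to move; z up along it. Sealed upright vial 112 mm tall, 42 to 84 g: frosted white round body 29 mm wide, 88 mm high, flat foot; above it a green cap 34 mm wide, 24 mm high. Cap centre is 44 mm above this point, foot 56 mm below. It stands in one of the block's three wells (any), with its top 47 mm (23 mm of body and the cap) sticking out.
- vial_blue_center (a point): Centre of a like vial with a blue cap, in another well; it stays there. The block: fixed, aluminium, 90 mm deep, 260 mm long (the row's direction), top 75 mm above the table, turned up to 18 degrees, white console 55 mm wide and 45 mm high along its robot side. Three round wells in a row, 80 mm apart, 32 mm wide, 65 mm deep, floors 10 mm above the table.
- vial_yellow_center (a point): Centre of a like vial with a yellow cap, in the remaining well of the block; it stays there.
- cup: Round open orange cooling cup with a grey metal floor, fixed to the table to the left of the block: 80 mm outside diameter, 70 mm inside, rim 30 mm above the table, flat inner floor 6 mm above the table. Origin at the centre of its underside, on the table; z up.

How it is judged:
By the outcome, as a careful person would: the job done as asked, in the order asked, and still so for the second after the job is handed in, with the robot touching nothing.
It also fails if it takes over 42 s, if anything falls off the work surface, if the arm or the gripper's body presses on something with over 40 N, if the wrist force passes 120 N, or if a joint passes its speed limit or range.

### The arm

A 6-joint arm with a two-finger parallel gripper is mounted at the origin on the work surface. World frame = base frame: x ahead of the robot, y to its left, z up, the work surface at z = 0. Lengths are in mm, angles in degrees, forces in N, time in s.
With the tool pointing down it reaches from about 300 to 850 mm from the base axis. Payload 4.2 kg.
Tool frame: the origin (TCP) lies at the centre of the arm's flange, where the gripper is bolted on; the fingertips stand 191 mm ahead of it and the grasp point (between the pads) lies 172 mm ahead of it; y points along the fingers, x is the direction in which the jaws open and shut, and the axes are right-handed (so a half turn about y gives the same grasp; the last joint's range is limited). The gripper opens to 91 mm and grips with 3 to 60 N. Pads are 32 mm wide; open, the fingers measure 118 mm over their backs; the gripper's body (76 mm by 178 mm) begins 60 mm behind the grasp point.
Start: joints at [66.349, 18.312, 89.639, -0, 72.044, -1.146], TCP at [220.093, 531.208, 404.776] pointing down, gripper open.
Joint ranges: [-177.97, 177.97], [-48.28, 115.42], [12.27, 149.76], [-77.06, 257.06], [2.81, 150.46], [-146.56, 146.56]. Speed limits (degrees/s): [147.25, 147.25, 180, 180, 180, 180].

### API

Orientations are given as [roll, pitch, yaw] about the fixed x, y, z axes, in that order (R = Rz(yaw) Ry(pitch) Rx(roll)).
In Python, from workcell import env gives the robot as it stands.
- The arm moves only by the tool carry_out, never from a script. Its argument "increments" is a list of rows, each a list of 3 entries, a list of its own where there are three numbers: the turn, a rotation vector about the tool's x, y, z in rad, then the shift along the tool's x, y, z in mm, then the closure, from 0 (fully open) to 1 (shut). In form: [[[wx, wy, wz], [dx, dy, dz], claw], ...]. A call has 1 to 10 rows; each row is the pose to reach, as a shift and turn from the pose commanded when the call began, along the tool's axes at that moment; what a row does not reach only later rows make up. A row lasts 1/12 s, in which the tool goes at most 41.7 mm and 7.16 degrees, less where a joint would pass 70% of its speed; a pose out of reach is approached as far as the arm can. A call with a gripper value outside its range is refused whole. The fingers move at their own pace and stop on an object; "force" is the grip in N (left out, the last holds). Time passes only in rows, so rows that repeat a pose let the fingers close. It gives the time, the measured TCP pose, the force and the opening at its end, in the units of the state.
- env.state(): the state, without advancing time (a new reading comes with each control period).
- env.grab_frame(name): name is "scene" or "side" or "wrist"; returns a dict with "frame" (384x512x3 uint8, blue, green, red), "z_map" (384x512 float32, mm along the optical axis (not along the pixel's ray), 0 where there is no reading), "camera_matrix" (3x3 intrinsics, pixels), "rvec" (rotation vector, rad) and "tvec" (3), from world to camera coordinates, as OpenCV has them; the wrist camera has in their place "hand_eye" (4x4, takes a point from camera to tool coordinates, whose origin is the TCP and whose axes are the tool frame's). Camera axes: x right, y down, z forward; pixel columns grow to the right and rows downward; lengths in mm; the calibration is good to about 2 mm. A picture is of the moment at which its call begins: read the wrist's pose just before it.
- env.job_done(): hands the job in, once; it reports no verdict.
The state is a dict: "time_s": time; "qpos": joint angles; "qvel": joint speeds; "effort": joint torques, N m; "ee_pos": TCP position; "ee_rot": TCP orientation; "force": force on the tool from outside, world axes, zero at the start; "torque": the same for the moment, N m; "gripper_width": finger opening in mm.
Only numpy, scipy, OpenCV 4.12 (cv2) and the standard library are available. Lean on these libraries where they do the work, as an engineer would, in place of code of your own. Each camera call takes 0.05 s, during which the arm holds its last target. There are 200 camera calls.

## Working session

There is one attempt and no reset: what is moved stays moved. The work goes in short steps, Python scripts to look and compute and a tool call to move; the robot and the scene stay as the last step left them, time stands still between calls to the robot, and variables do not carry over. Pictures are saved under pics/ and viewed, about 8 in all and at most 12, crops included, and the job is handed in when it is done.

Besides the shell and the picture viewer there is one more tool, called after ">>>" by a JSON object that holds its "method" and its "body", one argument or row to a line. carry_out: Moves the arm, as the interface text tells. Its arguments: {"type":"object","properties":{"increments":{"type":"array","items":{"type":"array"}},"force":{"type":"number"}},"required":["increments"]}

```bash
mkdir -p pics
cat > h.py <<'E'
import numpy as np, cv2
from scipy.spatial.transform import Rotation as R
from workcell import env
def cam(name):
    s=env.state(); f=env.grab_frame(name)
    if 'rvec' in f:
        Rc=cv2.Rodrigues(np.array(f['rvec'],float))[0]; t=np.array(f['tvec'],float).ravel()
        Rw=Rc.T; o=-Rc.T@t
    else:
        H=np.array(f['hand_eye']); Rt=R.from_euler('xyz',s['ee_rot'],degrees=True).as_matrix()
        Rw=Rt@H[:3,:3]; o=Rt@H[:3,3]+np.array(s['ee_pos'])
    f['Rw']=Rw; f['o']=o; return f
def pts(f):
    K=np.array(f['camera_matrix']); z=f['z_map']; v,u=np.mgrid[:z.shape[0],:z.shape[1]]
    P=np.stack([(u-K[0,2])/K[0,0]*z,(v-K[1,2])/K[1,1]*z,z],-1)
    return P@f['Rw'].T+f['o']
def onplane(f,u,v,z):
    K=np.array(f['camera_matrix']); d=f['Rw']@np.array([(u-K[0,2])/K[0,0],(v-K[1,2])/K[1,1],1])
    return f['o']+d*(z-f['o'][2])/d[2]
E
python3 - <<'E'
from h import *
print(env.state())
ims=[]
for n in ['scene','side','wrist']:
    f=cam(n); cv2.imwrite(f'pics/{n}0.png',f['frame']); ims.append(f['frame']); print(n,f['o'].round(),f['Rw'].round(2).tolist())
    P=pts(f); hsv=cv2.cvtColor(f['frame'],cv2.COLOR_BGR2HSV)
    for c,(a,b) in dict(orange=(5,17),yellow=(22,34),green=(45,85),blue=(95,125)).items():
        m=cv2.inRange(hsv,(a,110,60),(b,255,255)); k,l,st,ce=cv2.connectedComponentsWithStats(m)
        for i in range(1,k):
            if st[i,4]>80:
                q=P[(l==i)&(f['z_map']>0)]
                print(c,st[i].tolist(),ce[i].round(1),np.median(q,0).round(1) if len(q) else '',np.percentile(q,[2,98],axis=0).round(0).tolist() if len(q) else '')
a=np.vstack([np.hstack(ims[:2]),np.hstack([ims[2],0*ims[2]])]); cv2.imwrite('pics/all0.png',cv2.resize(a,(800,600),interpolation=cv2.INTER_AREA))
E
```

```text
{'time_s': 0.0, 'qpos': array([ 6.63496935e+01,  1.83500206e+01,  8.97069986e+01,  3.96675093e-04,
        7.20423435e+01, -1.14708563e+00]), 'qvel': array([-0.01964713, -0.03613165,  0.01374108,  0.00907581,  0.02971212,
       -0.0593347 ]), 'effort': array([ 2.62516078e-03, -4.12461591e+01, -2.31972420e+01,  7.30457157e-02,
        4.58003778e-02, -1.47043397e-04]), 'ee_pos': array([220.01231664, 531.05519285, 403.93221429]), 'ee_rot': array([-89.99763378,   0.09933522,  67.49665859]), 'force': array([ 0.32158481,  0.471396  , -0.37189768]), 'torque': array([-0.00691163, -0.01129666,  0.04201328]), 'gripper_width': 91.38335532046834}
scene [1061.  221.  726.] [[-0.38, 0.7, -0.6], [0.92, 0.3, -0.24], [0.01, -0.65, -0.76]]
orange [356, 222, 41, 40, 437] [376.2 238.9] [512.1 264.9  28.2] [[479.0, 227.0, 4.0], [555.0, 301.0, 32.0]]
orange [0, 232, 68, 78, 2554] [ 27.2 270.9] [ 845.1 -288.6   60.1] [[811.0, -386.0, 58.0], [914.0, -250.0, 62.0]]
yellow [210, 166, 17, 19, 215] [218.  173.4] [559.3 -61.  121.7] [[540.0, -77.0, 105.0], [571.0, -47.0, 124.0]]
green [180, 151, 14, 10, 117] [
[... 336 characters left out ...]
251.   20.4] [[476.0, 223.0, 3.0], [551.0, 300.0, 33.0]]
orange [444, 207, 68, 75, 2017] [483.2 237.9] [ 833.9 -308.8   60.7] [[806.0, -395.0, 58.0], [908.0, -255.0, 63.0]]
yellow [273, 183, 17, 20, 254] [281.2 191.5] [549.1 -70.7 122. ] [[537.0, -82.0, 100.0], [566.0, -51.0, 125.0]]
green [234, 201, 11, 14, 88] [239.  207.4] [492.1  -2.   49.3] [[484.0, -21.0, 47.0], [500.0, 17.0, 51.0]]
green [289, 210, 17, 12, 168] [297.1 215.3] [ 536.6 -144.8  123.1] [[523.0, -158.0, 121.0], [551.0, -130.0, 125.0]]
blue [260, 160, 16, 9, 113] [267.6 164. ] [568.   11.8 123.2] [[553.0, -1.0, 120.0], [581.0, 26.0, 126.0]]
wrist [158. 557. 384.] [[0.38, 0.9, 0.22], [0.92, -0.37, -0.09], [-0.0, 0.24, -0.97]]
```

View pics/all0.png

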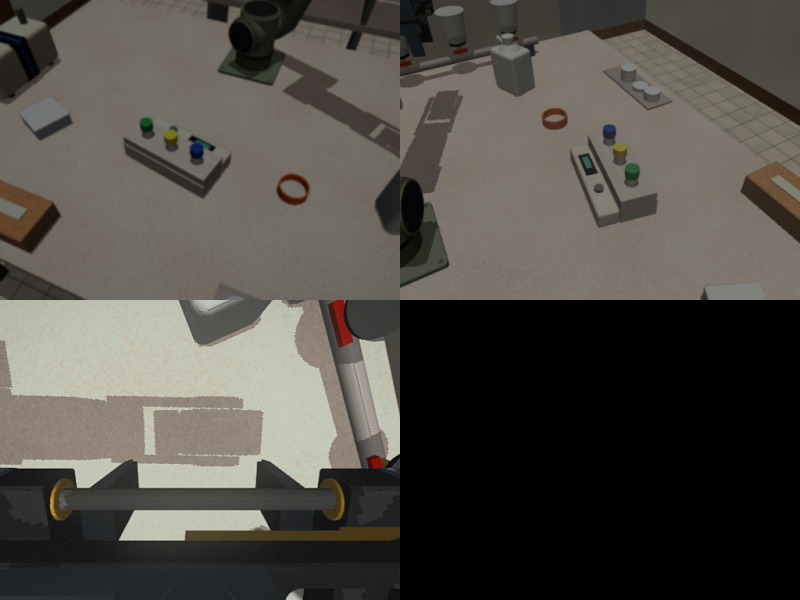

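The frames show the block with green at the far right end (scene px ~(186,156)), yellow in the middle and blue at the left. The orange cup is at scene px ~(376,239). From depth, green is near (539,-143) with its top at z≈122, and the cup is near (515,263). The row points at about 79°, so I'll grip across it at yaw −11°. First I'll go above green and check from near.

```bash
cat >> h.py <<'E'
def plan(p,yaw):
    "turn/shift in tool axes from the present pose to TCP p, tool down, given yaw"
    s=env.state(); A=R.from_euler('xyz',s['ee_rot'],degrees=True); B=R.from_euler('xyz',[-90,0,yaw],degrees=True)
    print('t',s['time_s'],'pos',s['ee_pos'].round(1),s['ee_rot'].round(2),'w',s['gripper_width'],'F',s['force'].round(1))
    print('turn',(A.inv()*B).as_rotvec().round(4),'shift',A.inv().apply(np.array(p)-s['ee_pos']).round(1))
E
python3 -c "
from h import *
plan([539,-143,404],-11)"
```

```text
t 0.15 pos [220.1 531.1 404.1] [-9.000e+01  7.000e-02  6.749e+01] w 91.37807704910279 F [-0.1  0.1  0.4]
turn [ 9.00e-04  1.37e+00 -1.10e-03] shift [-500.7    0.8 -552.7]
```

>>> {"method": "carry_out", "body": {
  "increments": [
    [[0,0.1,0],[-30,0,-33],0],
    [[0,0.2,0],[-60,0,-66],0],
    [[0,0.3,0],[-90,0,-99],0],
    [[0,0.4,0],[-120,0,-132],0],
    [[0,0.5,0],[-150,0,-165],0],
    [[0,0.6,0],[-180,0,-198],0],
    [[0,0.7,0],[-210,0,-231],0],
    [[0,0.8,0],[-240,0,-264],0],
    [[0,0.9,0],[-270,0,-297],0],
    [[0,0.9,0],[-270,0,-297],0]
  ]
}}

```text
time_s: 0.98
ee_pos: [391.7, 165.2, 404.8]
ee_rot: [-90.1, -0.0, 15.6]
force: [0.8, 0.8, -0.2]
gripper_width: 91.0
```

```bash
python3 -c "
from h import *
plan([539,-143,404.5],-11)"
```

```text
t 0.9833 pos [391.7 165.2 404.8] [-9.006e+01 -1.000e-02  1.564e+01] w 91.04054880162437 F [ 0.8  0.8 -0.2]
turn [0.001  0.4649 0.0005] shift [  58.8    0.7 -336.5]
```

>>> {"method": "carry_out", "body": {
  "increments": [
    [[0,0.06,0],[6,0,-34],0],
    [[0,0.12,0],[12,0,-68],0],
    [[0,0.18,0],[18,0,-102],0],
    [[0,0.24,0],[24,0,-136],0],
    [[0,0.3,0],[30,0,-170],0],
    [[0,0.36,0],[36,0,-204],0],
    [[0,0.42,0],[42,0,-240],0],
    [[0,0.465,0],[50,0,-275],0],
    [[0,0.465,0],[56,0,-310],0],
    [[0,0.465,0],[59,0,-337],0]
  ]
}}

```text
time_s: 1.82
ee_pos: [541.3, -142.2, 404.3]
ee_rot: [-90.0, -0.0, -10.8]
force: [0.7, 0.4, 0.7]
gripper_width: 91.1
```

>>> {"method": "carry_out", "body": {
  "increments": [
    [[0,0,0],[0,0,0],0],
    [[0,0,0],[0,0,0],0]
  ]
}}

```text
time_s: 1.98
ee_pos: [540.6, -141.0, 403.9]
ee_rot: [-90.0, 0.1, -10.9]
force: [-0.1, 0.4, -0.5]
gripper_width: 91.4
```

Run:
```python
from h import *
f=cam('wrist'); cv2.imwrite('pics/w1.png',f['frame']); P=pts(f); hsv=cv2.cvtColor(f['frame'],cv2.COLOR_BGR2HSV)
for c,(a,b) in dict(yellow=(22,34),green=(45,85),blue=(95,125)).items():
    m=cv2.inRange(hsv,(a,110,50),(b,255,255)); k,l,st,ce=cv2.connectedComponentsWithStats(m)
    for i in range(1,k):
        if st[i,4]>300:
            q=P[(l==i)&(f['z_map']>0)]; top=q[q[:,2]>118]
            print(c,st[i].tolist(),np.median(q,0).round(1),len(top))
            if len(top)>100:
                msk=((l==i)&(P[...,2]>118)).astype(np.uint8); (u,v),r=cv2.minEnclosingCircle(cv2.findNonZero(msk))
                print('  mean',top.mean(0).round(1),'circ',onplane(f,u,v,122).round(1),u,v,r,'ext',np.percentile(top,[1,99],axis=0).round(1).tolist())
plan([539,-143,404.5],-11)
```

```text
yellow [231, 86, 40, 40, 1249] [553.8 -65.3 122.1] 1238
  mean [553.7 -65.3 122.1] circ [553.9 -65.3 122. ] 250.5 105.5 20.26089859008789 ext [[538.3, -80.8, 120.5], [568.8, -50.2, 123.7]]
green [173, 35, 18, 47, 740] [492.9  -2.   48. ] 0
green [233, 180, 35, 34, 969] [ 538.4 -143.2  122.2] 963
  mean [ 538.4 -143.2  122.2] circ [ 538.4 -143.2  122. ] 250.0 196.5 17.755380630493164 ext [[523.5, -158.3, 120.6], [553.3, -128.2, 123.8]]
blue [230, 0, 43, 23, 774] [567.7   6.2 122. ] 768
  mean [567.8   5.9 122. ] circ [568.5  10.5 122. ] 250.5 2.75 20.683727264404297 ext [[553.5, -2.9, 120.2], [583.4, 14.6, 123.8]]
t 2.0333 pos [ 540.2 -140.   404.1] [-89.96   0.1  -10.77] w 91.23055044130821 F [ 0.1 -0.2 -0.3]
turn [-0.0007  0.004  -0.0017] shift [-0.6 -0.4 -3.2]
```

View pics/w1.png

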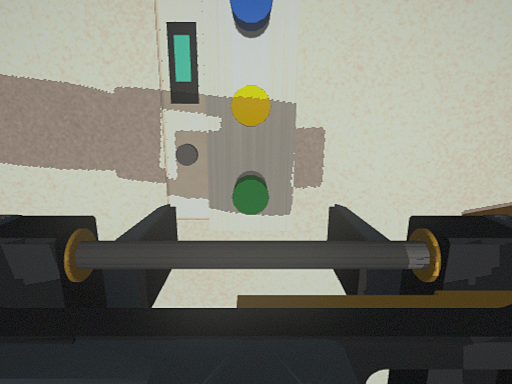

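The near view has green at (538.4,−143.2) (px (250,196)), in line with the jaws; both sides of the cap are clear. I'll correct by about 4 mm and descend.

>>> {"method": "carry_out", "body": {
  "increments": [
    [[0,0.006,0],[-1.1,0,-3.7],0],
    [[0,0.006,0],[-1.1,15,-3.7],0.2],
    [[0,0.006,0],[-1.1,35,-3.7],0.2],
    [[0,0.006,0],[-1.1,55,-3.7],0.2],
    [[0,0.006,0],[-1.1,75,-3.7],0.2],
    [[0,0.006,0],[-1.1,90,-3.7],0.2],
    [[0,0.006,0],[-1.1,103,-3.7],0.2],
    [[0,0.006,0],[-1.1,115,-3.7],0.2],
    [[0,0.006,0],[-1.1,123,-3.7],0.2],
    [[0,0.006,0],[-1.1,123,-3.7],0.2]
  ]
}}

```text
time_s: 2.87
ee_pos: [537.7, -142.2, 280.4]
ee_rot: [-90.0, 0.2, -11.0]
force: [-0.2, 0.2, 0.3]
gripper_width: 72.7
```

>>> {"method": "carry_out", "body": {
  "increments": [
    [[0,0,0],[0,0,0],0.3],
    [[0,0,0],[0,0,0],0.4],
    [[0,0,0],[0,0,0],0.45],
    [[0,0,0],[0,0,0],0.5],
    [[0,0,0],[0,0,0],0.54],
    [[0,0,0],[0,0,0],0.57]
  ],
  "force": 12
}}

```text
time_s: 3.37
ee_pos: [538.6, -143.3, 282.1]
ee_rot: [-90.0, -0.0, -11.1]
force: [-0.7, -0.5, 1.4]
gripper_width: 39.9
```

Run:
```python
from h import *
plan([538.4,-143.2,281.5],-11.2)
f=cam('wrist'); cv2.imwrite('pics/w2.png',f['frame'])
```

```text
t 3.3667 pos [ 538.6 -143.3  282.1] [-9.000e+01 -4.000e-02 -1.106e+01] w 39.8927398100394 F [-0.7 -0.5  1.4]
turn [-0.      0.0024  0.0007] shift [-0.2  0.6  0. ]
```

View pics/w2.png

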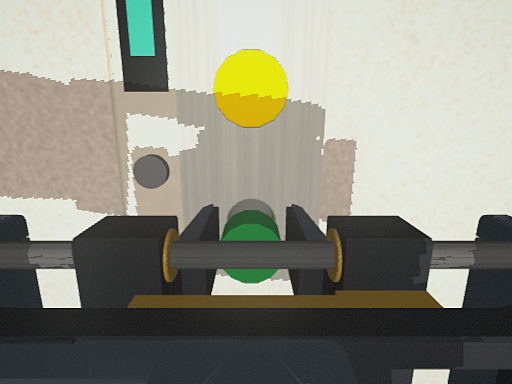

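Green's cap (px ~(251,247)) sits centred between the fingers, about 3 mm clear each side. Next I close the jaws and lift.

>>> {"method": "carry_out", "body": {
  "increments": [
    [[0,0,0],[0,0,0],0.6],
    [[0,0,0],[0,0,0],0.63],
    [[0,0,0],[0,0,0],0.66],
    [[0,0,0],[0,0,0],0.7],
    [[0,0,0],[0,0,0],0.8],
    [[0,0,0],[0,0,0],0.8],
    [[0,0,0],[0,0,0],0.8],
    [[0,0,0],[0,0,0],0.8]
  ],
  "force": 14
}}

```text
time_s: 4.08
ee_pos: [538.6, -143.2, 281.7]
ee_rot: [-90.0, 0.0, -11.1]
force: [-0.4, -0.2, 0.1]
gripper_width: 33.6
```

>>> {"method": "carry_out", "body": {
  "increments": [
    [[0,0,0],[0,-2,0],0.8],
    [[0,0,0],[0,-5,0],0.8],
    [[0,0,0],[0,-9,0],0.8],
    [[0,0,0],[0,-13,0],0.8],
    [[0,0,0],[0,-17,0],0.8],
    [[0,0,0],[0,-21,0],0.8],
    [[0,0,0],[0,-25,0],0.8],
    [[0,0,0],[0,-28,0],0.8],
    [[0,0,0],[0,-30,0],0.8],
    [[0,0,0],[0,-30,0],0.8]
  ]
}}

```text
time_s: 4.92
ee_pos: [538.7, -143.2, 312.3]
ee_rot: [-90.0, -0.1, -11.1]
force: [0.3, -0.0, -0.3]
gripper_width: 33.6
```

Held at 33.6 mm, and the lift meets little force. I'll lift another 120 mm.

>>> {"method": "carry_out", "body": {
  "increments": [
    [[0,0,0],[0,-6,0],0.8],
    [[0,0,0],[0,-16,0],0.8],
    [[0,0,0],[0,-30,0],0.8],
    [[0,0,0],[0,-46,0],0.8],
    [[0,0,0],[0,-62,0],0.8],
    [[0,0,0],[0,-78,0],0.8],
    [[0,0,0],[0,-94,0],0.8],
    [[0,0,0],[0,-108,0],0.8],
    [[0,0,0],[0,-116,0],0.8],
    [[0,0,0],[0,-120,0],0.8]
  ]
}}

```text
time_s: 5.75
ee_pos: [538.6, -143.2, 433.6]
ee_rot: [-90.0, -0.2, -11.1]
force: [0.5, 0.6, -0.2]
gripper_width: 33.7
```

Run:
```python
from h import *
plan([514,262,432],25)
a=[]
for n in ['scene','side']:
    f=cam(n); a.append(f['frame'])
    P=pts(f); hsv=cv2.cvtColor(f['frame'],cv2.COLOR_BGR2HSV)
    m=cv2.inRange(hsv,(5,110,60),(17,255,255)); k,l,st,ce=cv2.connectedComponentsWithStats(m)
    for i in range(1,k):
        q=P[l==i]
        if st[i,4]>80 and abs(q[:,1].mean()-262)<40:
            r=q[(q[:,2]>26)&(q[:,2]<34)]; A=np.c_[2*r[:,:2],np.ones(len(r))]; c=np.linalg.lstsq(A,(r[:,:2]**2).sum(1),rcond=None)[0]
            e=cv2.fitEllipse(max(cv2.findContours((l==i).astype(np.uint8),0,1)[0],key=len)); 
            print(n,'circle',c[:2].round(1),np.sqrt(c[2]+c[0]**2+c[1]**2).round(1),'ellipse z30',onplane(f,*e[0],30).round(1))
x=np.hstack([a[0][90:260,120:420],a[1][90:260,150:450]]); cv2.imwrite('pics/c3.png',cv2.resize(x,None,fx=1.33,fy=1.33))
```

```text
t 5.75 pos [ 538.6 -143.2  433.6] [-90.01  -0.16 -11.06] w 33.7059208038521 F [ 0.5  0.6 -0.2]
turn [ 0.001  -0.6293  0.0027] shift [-101.9    1.3  393. ]
scene circle [517.2 263.9] 37.2 ellipse z30 [525.3 265.4  30. ]
side circle [514.8 261.6] 37.3 ellipse z30 [508.  245.7  30. ]
```

View pics/c3.png

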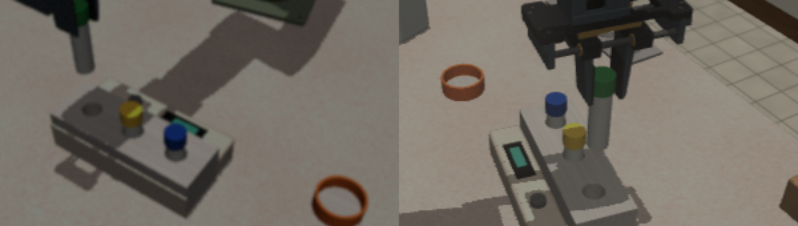

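The vial is clear, upright, with its foot at about z 160; the other two vials are in place. I'll move toward the cup and stop short so the wrist camera can see it.

>>> {"method": "carry_out", "body": {
  "increments": [
    [[0,-0.01,0],[-2,0,7],0.8],
    [[0,-0.03,0],[-6,0,21],0.8],
    [[0,-0.07,0],[-11,0,40],0.8],
    [[0,-0.11,0],[-17,0,62],0.8],
    [[0,-0.15,0],[-23,0,85],0.8],
    [[0,-0.19,0],[-29,0,108],0.8],
    [[0,-0.23,0],[-35,0,131],0.8],
    [[0,-0.26,0],[-41,0,151],0.8],
    [[0,-0.28,0],[-45,0,166],0.8],
    [[0,-0.28,0],[-47,0,173],0.8]
  ]
}}

```text
time_s: 6.68
ee_pos: [524.8, 38.3, 431.0]
ee_rot: [-89.9, 0.1, 5.2]
force: [-0.3, -0.2, -0.4]
gripper_width: 33.5
```

```bash
python3 -c "
from h import *
plan([516,175,432],18)"
```

```text
t 6.6833 pos [524.8  38.3 431. ] [-89.92   0.11   5.2 ] w 33.473657126880425 F [-0.3 -0.2 -0.4]
turn [-0.0015 -0.2234 -0.0017] shift [  3.6  -0.8 136.9]
```

>>> {"method": "carry_out", "body": {
  "increments": [
    [[0,-0.01,0],[0,0,5],0.8],
    [[0,-0.03,0],[0,0,17],0.8],
    [[0,-0.06,0],[1,0,34],0.8],
    [[0,-0.1,0],[2,0,54],0.8],
    [[0,-0.14,0],[2,0,76],0.8],
    [[0,-0.18,0],[3,0,98],0.8],
    [[0,-0.21,0],[3,0,118],0.8],
    [[0,-0.22,0],[4,0,131],0.8],
    [[0,-0.22,0],[4,0,137],0.8],
    [[0,-0.22,0],[4,0,137],0.8]
  ]
}}

```text
time_s: 7.52
ee_pos: [517.7, 173.2, 431.5]
ee_rot: [-90.0, 0.0, 17.6]
force: [-0.3, -0.8, -0.1]
gripper_width: 33.5
```

>>> {"method": "carry_out", "body": {
  "increments": [
    [[0,0,0],[0,0,0],0.8],
    [[0,0,0],[0,0,0],0.8]
  ]
}}

```text
time_s: 7.68
ee_pos: [517.8, 171.6, 431.7]
ee_rot: [-90.0, 0.0, 17.5]
force: [0.6, 0.0, -1.3]
gripper_width: 33.4
```

Run:
```python
from h import *
f=cam('wrist'); cv2.imwrite('pics/w4.png',f['frame']); P=pts(f); hsv=cv2.cvtColor(f['frame'],cv2.COLOR_BGR2HSV)
m=cv2.inRange(hsv,(3,110,60),(18,255,255)); k,l,st,ce=cv2.connectedComponentsWithStats(m)
for i in range(1,k):
    q=P[l==i]
    if st[i,4]>150:
        print(st[i].tolist(),np.median(q,0).round(1))
        r=q[(q[:,2]>27)&(q[:,2]<33)]
        if len(r)>50:
            A=np.c_[2*r[:,:2],np.ones(len(r))]; c=np.linalg.lstsq(A,(r[:,:2]**2).sum(1),rcond=None)[0]
            print('circle',len(r),c[:2].round(1),np.sqrt(c[2]+c[0]**2+c[1]**2).round(1),np.percentile(r,[1,99],axis=0).round(1).tolist())
            plan([c[0],c[1],432],18)
```

```text
[241, 66, 64, 67, 1017] [518.2 265.8  29.5]
circle 743 [515.1 262.2] 37.1 [[477.0, 223.8, 27.6], [553.6, 300.8, 31.9]]
t 7.7333 pos [517.8 171.5 431.8] [-9.002e+01  1.000e-02  1.751e+01] w 33.4071392017486 F [-0.3  0.2 -0.9]
turn [ 0.0004 -0.0085 -0.0001] shift [24.7 -0.3 87.3]
```

View pics/w4.png

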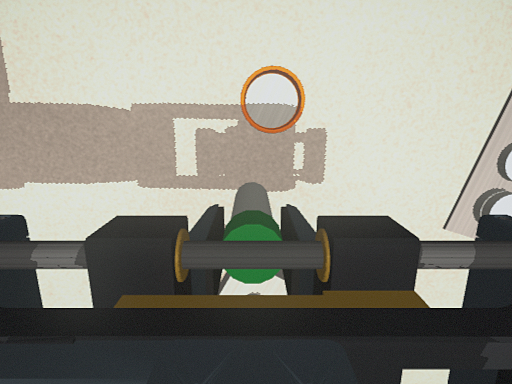

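The cup is at (515.1,262.2) (px ~(272,99)) and the vial hangs straight. I'll move above it (shift +24.7, 87.3), then descend about 150 mm; the foot should land after about 154 mm.

>>> {"method": "carry_out", "body": {
  "increments": [
    [[0,0,0],[2,0,6],0.8],
    [[0,0,0],[5,0,18],0.8],
    [[0,0,0],[10,0,35],0.8],
    [[0,0,0],[15,0,52],0.8],
    [[0,0,0],[19,0,67],0.8],
    [[0,0,0],[22,0,79],0.8],
    [[0,0,0],[24,0,85],0.8],
    [[0,0,0],[24.7,0,87.3],0.8],
    [[0,0,0],[24.7,0,87.3],0.8],
    [[0,0,0],[24.7,0,87.3],0.8]
  ]
}}

```text
time_s: 8.57
ee_pos: [514.9, 262.8, 431.7]
ee_rot: [-90.0, 0.0, 17.6]
force: [-0.0, -0.3, -0.9]
gripper_width: 33.6
```

>>> {"method": "carry_out", "body": {
  "increments": [
    [[0,0,0],[0,5,0],0.8],
    [[0,0,0],[0,18,0],0.8],
    [[0,0,0],[0,35,0],0.8],
    [[0,0,0],[0,53,0],0.8],
    [[0,0,0],[0,71,0],0.8],
    [[0,0,0],[0,88,0],0.8],
    [[0,0,0],[0,100,0],0.8],
    [[0,0,0],[0,107,0],0.8],
    [[0,0,0],[0,110,0],0.8],
    [[0,0,0],[0,110,0],0.8]
  ]
}}

```text
time_s: 9.4
ee_pos: [514.9, 262.7, 321.3]
ee_rot: [-90.0, 0.1, 17.6]
force: [-0.5, -0.2, -0.2]
gripper_width: 33.8
```

Run:
```python
from h import *
plan([515.1,262.2,278],18)
f=cam('scene'); g=cam('side'); x=np.hstack([f['frame'][150:290,290:440],g['frame'][70:210,130:280]]); cv2.imwrite('pics/c5.png',cv2.resize(x,None,fx=2.6,fy=2.6))
```

```text
t 9.4 pos [514.9 262.7 321.3] [-9.001e+01  5.000e-02  1.756e+01] w 33.76930592603605 F [-0.5 -0.2 -0.2]
turn [ 0.0001 -0.0077 -0.0009] shift [ 0.1 43.3 -0.5]
```

View pics/c5.png

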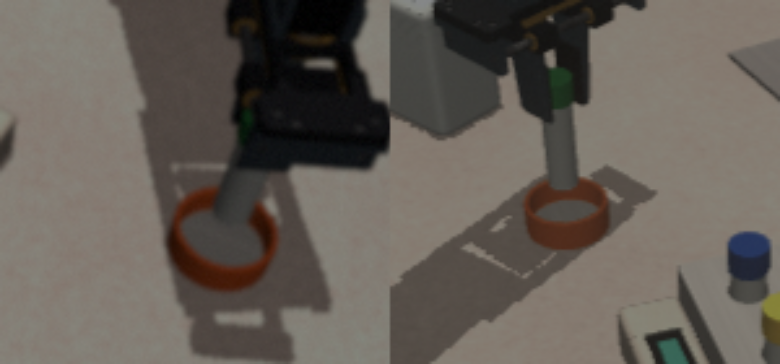

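The vial is upright and over the cup opening in both views, with its foot just above the rim. I'll lower it and slow down near the floor.

>>> {"method": "carry_out", "body": {
  "increments": [
    [[0,0,0],[0,4,0],0.8],
    [[0,0,0],[0,10,0],0.8],
    [[0,0,0],[0,17,0],0.8],
    [[0,0,0],[0,24,0],0.8],
    [[0,0,0],[0,30,0],0.8],
    [[0,0,0],[0,35,0],0.8],
    [[0,0,0],[0,38,0],0.8],
    [[0,0,0],[0,40,0],0.8],
    [[0,0,0],[0,41,0],0.8],
    [[0,0,0],[0,41,0],0.8]
  ]
}}

```text
time_s: 10.33
ee_pos: [514.9, 263.1, 280.7]
ee_rot: [-90.0, 0.0, 17.6]
force: [-0.0, -0.3, -1.1]
gripper_width: 33.6
```

>>> {"method": "carry_out", "body": {
  "increments": [
    [[0,0,0],[0,0.5,0],0.8],
    [[0,0,0],[0,1,0],0.8],
    [[0,0,0],[0,1.5,0],0.8],
    [[0,0,0],[0,2,0],0.8],
    [[0,0,0],[0,2,0],0.8]
  ]
}}

```text
time_s: 10.75
ee_pos: [514.9, 263.1, 278.8]
ee_rot: [-90.0, -0.0, 17.6]
force: [-1.0, 0.4, -0.9]
gripper_width: 33.6
```

>>> {"method": "carry_out", "body": {
  "increments": [
    [[0,0,0],[0,0.3,0],0.8],
    [[0,0,0],[0,0.6,0],0.8],
    [[0,0,0],[0,0.8,0],0.8],
    [[0,0,0],[0,0.8,0],0.8]
  ]
}}

```text
time_s: 11.08
ee_pos: [514.9, 263.1, 277.9]
ee_rot: [-90.0, -0.0, 17.6]
force: [0.1, 0.4, -0.7]
gripper_width: 33.8
```

>>> {"method": "carry_out", "body": {
  "increments": [
    [[0,0,0],[0,0.2,0],0.8],
    [[0,0,0],[0,0.4,0],0.8],
    [[0,0,0],[0,0.4,0],0.8]
  ]
}}

```text
time_s: 11.33
ee_pos: [514.9, 263.1, 277.7]
ee_rot: [-90.0, -0.0, 17.6]
force: [-0.2, -0.4, 1.6]
gripper_width: 33.5
```

>>> {"method": "carry_out", "body": {
  "increments": [
    [[0,0,0],[0,0.2,0],0.8],
    [[0,0,0],[0,0.4,0],0.8],
    [[0,0,0],[0,0.4,0],0.8]
  ]
}}

```text
time_s: 11.58
ee_pos: [514.9, 263.1, 277.7]
ee_rot: [-90.0, -0.0, 17.6]
force: [-1.2, -1.4, 4.6]
gripper_width: 33.5
```

Contact: upward force has risen to 4.6 N and z has stopped changing. Now I open slowly.

>>> {"method": "carry_out", "body": {
  "increments": [
    [[0,0,0],[0,0,0],0.63],
    [[0,0,0],[0,0,0],0.61],
    [[0,0,0],[0,0,0],0.59],
    [[0,0,0],[0,0,0],0.56],
    [[0,0,0],[0,0,0],0.52],
    [[0,0,0],[0,0,0],0.45],
    [[0,0,0],[0,0,0],0.35],
    [[0,0,0],[0,0,0],0.25],
    [[0,0,0],[0,0,0],0.2],
    [[0,0,0],[0,0,0],0.2]
  ]
}}

```text
time_s: 12.42
ee_pos: [514.9, 263.1, 277.1]
ee_rot: [-90.0, -0.0, 17.6]
force: [1.0, -0.1, -1.0]
gripper_width: 72.2
```

>>> {"method": "carry_out", "body": {
  "increments": [
    [[0,0,0],[0,-5,0],0.2],
    [[0,0,0],[0,-15,0],0.2],
    [[0,0,0],[0,-30,0],0.2],
    [[0,0,0],[0,-46,0],0.2],
    [[0,0,0],[0,-62,0],0.2],
    [[0,0,0],[0,-78,0],0.2],
    [[0,0,0],[0,-92,0],0.2],
    [[0,0,0],[0,-104,0],0.2],
    [[0,0,0],[0,-112,0],0.2],
    [[0,0,0],[0,-115,0],0.2]
  ]
}}

```text
time_s: 13.25
ee_pos: [515.0, 263.2, 394.4]
ee_rot: [-90.0, -0.2, 17.6]
force: [-0.5, 0.7, -0.9]
gripper_width: 73.2
```

Run:
```python
from h import *
f=cam('scene'); g=cam('side'); w=cam('wrist'); print(env.state()['time_s'])
for n,F in [('scene',f),('side',g),('wrist',w)]:
    P=pts(F); h=cv2.cvtColor(F['frame'],cv2.COLOR_BGR2HSV); m=cv2.inRange(h,(45,110,50),(85,255,255))>0
    q=P[m&(P[...,2]>100)&(P[...,1]>200)]; print(n,len(q),q.mean(0).round(1) if len(q) else '',np.percentile(q,98,axis=0).round(1) if len(q) else '')
x=np.hstack([f['frame'][100:290,150:440],g['frame'][70:260,130:420]]); x=cv2.resize(x,(800,262)); cv2.imwrite('pics/c6.png',np.vstack([x,cv2.resize(np.hstack([w['frame'],0*w['frame']]),(800,300))]))
```

```text
13.4
scene 11 [508.2 265.8 118.5] [517.4 277.1 120.8]
side 1 [504.9 269.4 118.4] [504.9 269.4 118.4]
wrist 1027 [514.7 263.  119.4] [529.3 277.3 119.6]
```

View pics/c6.png

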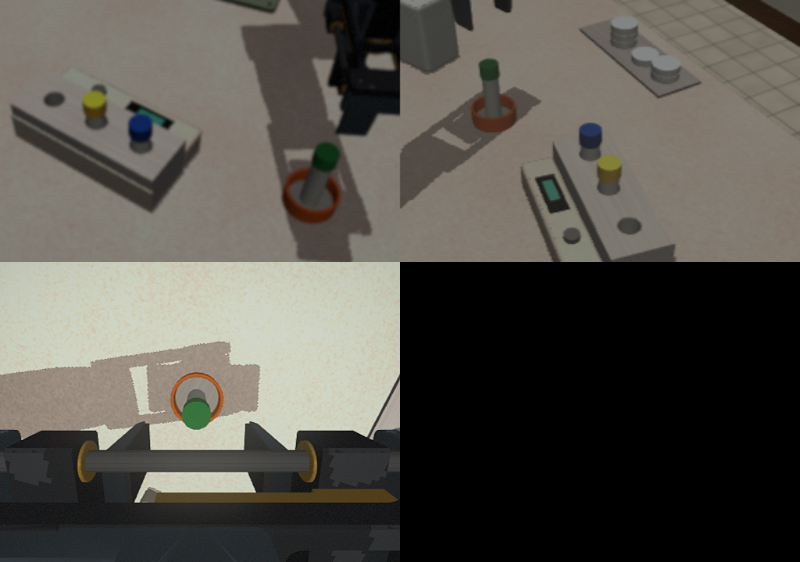

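The vial stands centred and upright in the cup, its cap top at (514.7, 263.0, 119) at wrist-picture px ~(196,415). Blue and yellow are in their wells, and the gripper is well clear. I'm handing in.

```bash
python3 -c "
from workcell import env
print(env.job_done())"
```

```text
the job is handed in; nothing more can be done
None
```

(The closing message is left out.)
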